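# Tip the tube block into the warmer and seat it

## Task

The tube block stands on end on the tube warmer's front apron. Without lifting it, slide it up square to the low sill, tip it over the sill so that it lies flat between the guides with its holes facing up, then slide it back square against the brass contact pad and press it there with about 14 newtons for a second so that it seats. Never push the block or the pad with more than 25 newtons, let go at the end, and leave everything else on the bench where it is.

Things in the scene. Friction and masses are not known exactly. Their poses are not given: they have to be found in the camera images.
- warmer: White bench-top tube warmer, fixed, 385 x 240 mm. Origin at bench height (z = 0) below the middle of the sill's front edge; x points from the apron over the sill to the rear, z up. Smooth grey apron: x -130 to 0 mm, y -100 to 100, top at z = 50 mm (from x = -150 to -130: white housing, top at 42). Rear housing from x = 185 mm, top at z = 100 mm.
- sill (a point): Middle of the sill's top front edge (warmer x = 0, y = 0, z = 58 mm): an 8 mm step up from the apron to the dark heater plate, orange line along it. The plate runs on level from here for 170 mm. Blue guides on it, from 10 to 150 mm behind the sill, 25 mm high, inner faces 60 mm left and right of the middle. Sliding friction on apron and plate about 0.2.
- block: Aluminium tube block, loose, about 0.8 kg; origin at its centre. At the start it stands on end on the apron: 56 mm thick (own x), 80 wide (y), 96 tall (z), x roughly towards the sill. Its -x face has twelve black holes and must end facing up, with x pointing down and z along the warmer's x. Pushed at half height or lower it slides; its foot at the sill, pushed near the top, it tips, past 30 degrees falls.
- foot (a point): Middle of the block's lower edge on the sill side (block x = +28, z = -48 mm), the edge that meets the sill. It must stay low: tipping raises it only about 10 mm. The block falls straight between the guides only if this edge was square against the sill first.
- backstop: Grey post on the plate, 25 mm thick, 70 wide, 44 tall; origin at the centre of its foot (warmer x = 172.5, y = 0, z = 58 mm), axes as the warmer's. On its front a rigid brass pad (50 mm wide, 30 tall, centre 26 above the plate) is screwed out by an unmeasured amount: its face is 17.5 to 31.5 mm in front of the origin (warmer x = 141 to 155 mm). Find it by feel.
- spare_block: Bystander: spare aluminium tube block, 56 x 80 mm, 70 mm tall, black holes in its top; origin at its underside's centre. Leave alone.
- media_bottle: Bystander: amber bottle with blue cap, 64 mm across, 130 mm tall; origin at its underside's centre. Leave alone.
- tip_box: Bystander: blue box with white lid, 122 x 87 mm, 75 mm tall; origin at its underside's centre. Leave alone.
- jar: Bystander: glass jar with white cap, 60 mm across, 70 mm tall; origin at its underside's centre. Leave alone.
- dishes: Bystander: stack of white round dishes, 92 mm across, 45 mm tall; origin at its underside's centre. Leave alone.
- hex_driver: Bystander: screwdriver lying on the bench, 170 mm long; origin at its underside's centre. Leave alone.
Not all that is in view belongs to the job. What is shaped like the block but purple is not meant.

How it is judged:
By the outcome, as a careful person would: the job done as asked, in the order asked, and still so for the second after the job is handed in, with the robot touching nothing.
It also fails if it takes over 67 s, if anything falls off the work surface, if the arm or the gripper's body presses on something with over 40 N, if the wrist force passes 120 N, or if a joint passes its speed limit or range.

## Robot

A 7-joint arm with a two-finger parallel gripper is mounted at the origin on the work surface. World frame = base frame: x ahead of the robot, y to its left, z up, the work surface at z = 0. Lengths are in mm, angles in rad, forces in N, time in s.
With the tool pointing down it reaches from about 350 to 900 mm from the base axis. Payload 7.2 kg.
Tool frame: the origin (TCP) lies at the very end of the fingers, on their centre line; the grasp point (between the pads) lies 19 mm behind it (ctrl.grip_depth is the distance from the TCP to the grasp point, in mm); y points along the fingers, x is the direction in which the jaws open and shut, and the axes are right-handed (so a half turn about y gives the same grasp; the last joint's range is limited). The gripper opens to 85 mm and grips with 20 to 120 N. Pads are 22 mm wide; open, the fingers measure 114 mm over their backs; the gripper's body (76 mm by 85 mm) begins 54 mm behind the grasp point. The pads swing forward as they close: fully open they stand 13 mm farther back than shut.
Start: joints at [1.033, 0.411, -0.013, 1.596, 0.006, 1.134, -0.082], TCP at [282.932, -557.296, 231.297] pointing down, gripper open.
Joint ranges: [-2.95, 2.95], [-0.29, 1.99], [-1.47, 1.44], [0.14, 2.54], [-1.03, 4.17], [0.13, 1.85], [-2.86, 2.86]. Speed limits (rad/s): [2.39, 2.39, 3.01, 3.01, 3.14, 3.14, 3.14].

## Interface

Orientations are given as a 3x3 rotation matrix whose columns are the frame's x, y, z axes.
In Python, from plant import ctrl gives the robot as it stands.
- The arm moves only by the tool send_rows, never from a script. Its argument "moves" is one flat list of numbers, 7 for each row, row after row: the shift along the tool's x, y, z in m, then the turn, a rotation vector about the tool's x, y, z in degrees, then the opening, from 0 (shut) to 1 (fully open). A call has 1 to 12 rows; each row shifts and turns the pose as measured when the row begins, along the tool's axes as they then stand; what a row does not reach is not made up. A row lasts 1/8 s, in which the tool goes at most 62.5 mm and 10.7 degrees, less where a joint would pass 70% of its speed; a pose out of reach is approached as far as the arm can. A call is refused whole if a number of a shift passes 0.0625 or a number of a turn 10.7, either way. A call with a gripper value outside its range is refused whole. The fingers move at their own pace and stop on an object; "newtons" is the grip in N (left out, the last holds). Time passes only in rows, so rows that do not move let the fingers close. It gives the time, the measured TCP pose, the force and the opening at its end, in the units of the state.
- ctrl.sense(): the state, without advancing time (a new reading comes with each control period).
- ctrl.read_camera(name): name is "side" or "top" or "wrist"; returns the picture (420x560x3 uint8, blue, green, red); there is no depth.
- ctrl.calibration(name): a dict with "fovy" (degrees; the focal length in pixels is half the picture's height over the tangent of half this angle, whatever the lens; pixels are square), "cx", "cy" (the principal point, pixels), "eye" and "rotation" of the camera in the world. Camera axes: x right, y up, looking along -z (the intrinsics and any distortion apply to the point x, -y, -z); pixel columns grow to the right and rows downward; lengths in mm; the calibration is good to about 2 mm. A picture is of the moment at which its call begins: read the wrist's pose just before it. calibration takes no time and is no camera call; for the wrist camera it gives the pose at the moment of the call.
- ctrl.job_done(): hands the job in, once; it reports no verdict.
The state is a dict: "time": time; "q": joint angles; "joint_velocities": joint speeds; "joint_efforts": joint torques, N m; "ee_pos": TCP position; "tcp_rot": TCP orientation; "wrist_force": force on the tool from outside, world axes, zero at the start; "torque": the same for the moment, N m; "gripper_width": opening from 0.0 (shut) to 1.0 (fully open).
Only numpy, scipy, OpenCV 4.12 (cv2) and the standard library are available. Lean on these libraries where they do the work, as an engineer would, in place of code of your own. Each camera call takes 0.05 s, during which the arm holds its last target. There are 200 camera calls.

## Working session

There is one attempt and no reset: what is moved stays moved. The work goes in short steps, Python scripts to look and compute and a tool call to move; the robot and the scene stay as the last step left them, time stands still between calls to the robot, and variables do not carry over. Pictures are saved under pics/ and viewed, about 8 in all and at most 12, crops included, and the job is handed in when it is done.

Besides the shell and the picture viewer there is one more tool, called after ">>>" as name(argument=value, ...) on one line, values as JSON. send_rows: Moves the arm, as the interface text tells. Its arguments: {"type":"object","properties":{"moves":{"type":"array","items":{"type":"number"}},"newtons":{"type":"number"}},"required":["moves"]}

```bash
mkdir -p pics; ls
python3 - <<'E'
from plant import ctrl
import cv2,numpy as np
np.set_printoptions(precision=4,suppress=True)
for n in ("top","side"):
    cv2.imwrite(f"pics/{n}0.png",ctrl.read_camera(n)); print(n,ctrl.calibration(n))
print(ctrl.calibration("wrist"));print(ctrl.sense())
E
```

```text
pics
top {'fovy': 46.37023343135188, 'cx': 282.4282086568298, 'cy': 213.46128441654741, 'eye': array([ 432.7663,   76.937 , 1473.8   ]), 'rotation': array([[-0.0071,  0.9974, -0.0713],
       [-1.    , -0.0069,  0.004 ],
       [ 0.0035,  0.0713,  0.9974]])}
side {'fovy': 55.67246548273193, 'cx': 279.88809496995236, 'cy': 206.07109417095518, 'eye': array([ 127.3895,  894.6709, 1095.4398]), 'rotation': array([[-0.8862,  0.3392, -0.3155],
       [-0.4632, -0.6408,  0.6121],
       [ 0.0055,  0.6886,  0.7251]])}
{'fovy': 68.61544130012403, 'cx': 280.2574115336446, 'cy': 209.83396773106062, 'eye': array([ 355.5563, -520.2194,  372.9199]), 'rotation': array([[ 0.4524,  0.846 ,  0.2822],
       [-0.8918,  0.4298,  0.1411],
       [-0.0019, -0.3155,  0.9489]])}
{'time': 0.1, 'q': array([ 1.0328,  0.4118, -0.0127,  1.597 ,  0.0056,  1.1343, -0.0822]), 'joint_velocities': array([-0.0003, -0.0006,  0.0003, -0.0027, -0.0019, -0.0007,  0.0012]), 'joint_efforts': array([  0.004 , -60.1823,   0.6846, -30.0085,   0.014 ,   0.0064,
        -0.    ]), 'ee_pos': array([ 282.7061, -556.9007,  230.533 ]), 'tcp_rot': array([[ 0.4528, -0.0008,  0.8916],
       [-0.8916,  0.0012,  0.4528],
       [-0.0015, -1.    , -0.0001]]), 'wrist_force': array([ 0.8235, -0.9165,  0.4737]), 'torque': array([-0.0207, -0.0489, -0.0037]), 'gripper_width': 0.9967156105964488}
```

View pics/top0.png

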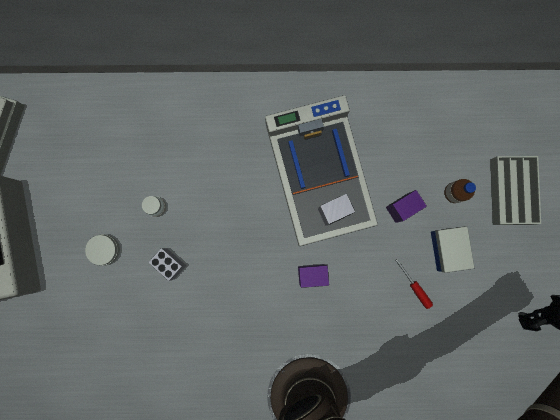

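View pics/side0.png

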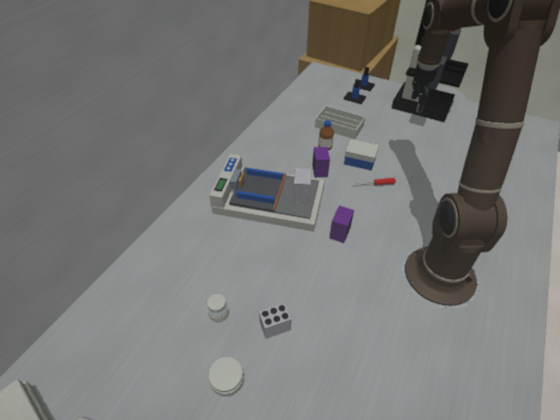

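Run:
```python
import cv2
a=cv2.imread("pics/top0.png")[93:248,258:388]
cv2.imwrite("pics/c1.png",cv2.resize(a,None,fx=3.8,fy=3.8,interpolation=cv2.INTER_CUBIC))
```

```text
(no output)
```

View pics/c1.png

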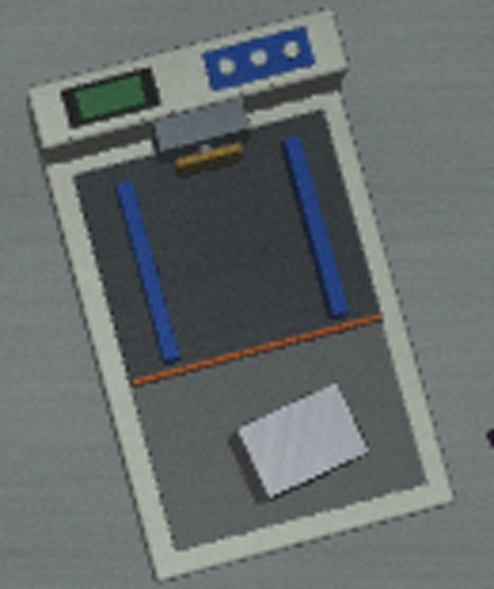

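```bash
cat > h.py <<'E'
import numpy as np
from scipy.optimize import least_squares
def proj(cal,P,h=420):
    f=h/2/np.tan(np.radians(cal["fovy"]/2)); c=(np.atleast_2d(P)-cal["eye"])@cal["rotation"]
    return np.c_[cal["cx"]+f*c[:,0]/-c[:,2], cal["cy"]-f*c[:,1]/-c[:,2]]
def place(L,p):
    x,y,t=p[:3]; L=np.atleast_2d(L).astype(float); c,s=np.cos(t),np.sin(t)
    return np.c_[x+c*L[:,0]-s*L[:,1], y+s*L[:,0]+c*L[:,1], L[:,2]]
def fit(cal,L,uv,p0):
    r=least_squares(lambda p:(proj(cal,place(L,p))-uv).ravel(),p0,x_scale=[100,100,1]); return r.x,r.fun.reshape(-1,2)
def ray(cal,uv,z):
    f=210/np.tan(np.radians(cal["fovy"]/2)); d=cal["rotation"]@np.array([(uv[0]-cal["cx"])/f,-(uv[1]-cal["cy"])/f,-1])
    return cal["eye"]+d*(z-cal["eye"][2])/d[2]
def inv(P,p):
    d=np.atleast_2d(P)[:,:2]-p[:2]; c,s=np.cos(p[2]),np.sin(p[2]); return np.c_[c*d[:,0]+s*d[:,1],-s*d[:,0]+c*d[:,1]]
E
python3 - <<'E'
from plant import ctrl
from h import *
np.set_printoptions(precision=3,suppress=True)
cal=ctrl.calibration("top")
un=lambda U:(np.array(U)+.5)/3.8-.5+[258,93]
L=[[0,100,58],[0,-100,58],[-130,100,50],[-130,-100,50],[-150,120,42],[-150,-120,42],[185,120,100],[185,-120,100],[235,120,100],[235,-120,100]]
U=[[133,382],[382,317],[174,551],[427,486],[160,580],[453,500],[40,150],[347,72],[28,88],[333,10]]
w,r=fit(cal,L,un(U),[700,0,.2]);print("warmer",w,np.degrees(w[2]));print(r)
B=[[28,40,146],[28,-40,146],[-28,-40,146],[-28,40,146]]
V=[[238,432],[338,383],[369,451],[271,497]]
b,r=fit(cal,B,un(V),[600,0,.4]);print("block",b,np.degrees(b[2]));print(r)
print("block in warmer",inv(b,w),np.degrees(b[2]-w[2]))
print("foot edge",inv(place([[28,40,50],[28,0,50],[28,-40,50]],b),w))
E
```

```text
warmer [614.598 -53.739   0.255] 14.61057264859679
[[-0.625  1.197]
 [ 0.152  0.625]
 [ 0.193  0.076]
 [-0.079 -0.64 ]
 [-1.074  0.92 ]
 [ 1.015  0.662]
 [ 0.444 -0.1  ]
 [ 0.948 -0.99 ]
 [-0.912 -0.491]
 [-0.062 -1.268]]
block [539.885 -78.566   0.438] 25.09478958815129
[[-0.354 -0.674]
 [-0.242 -0.368]
 [ 0.643  0.24 ]
 [-0.047  0.794]]
block in warmer [[-78.56   -5.178]] 10.484216939554502
foot edge [[-58.306  39.249]
 [-51.028  -0.083]
 [-43.749 -39.416]]
```

>>> send_rows(moves=[-0.033,0,0.035,0,0,0,0.4,-0.033,0,0.035,0,0,0,0.4,-0.033,0,0.035,0,0,0,0.4,-0.033,0,0.035,0,0,0,0.4,-0.033,0,0.035,0,0,0,0.4,-0.033,0,0.035,0,0,0,0.4,-0.033,0,0.035,0,0,0,0.4,-0.033,0,0.035,0,0,0,0.4,-0.033,0,0.035,0,0,0,0.4,-0.033,0,0.035,0,0,0,0.4,0,0,0,0,6,0,0.4,0,0,0,0,6,0,0.4])

```text
time: 1.6
ee_pos: [448.0, -88.5, 227.4]
tcp_rot: [[0.253, -0.005, 0.968], [-0.968, 0.004, 0.253], [-0.005, -1.0, -0.004]]
wrist_force: [-1.5, 0.4, -0.5]
gripper_width: 0.402
```

>>> send_rows(moves=[0,0,0,8,0,0,0.4,0,0,0,8,0,0,0.4,0,0,0,8,0,0,0.4,0,0,0,8,0,0,0.4,0,0,0,5,0,0,0.4,0,0,0,0,0,0,0.4])

```text
time: 2.35
ee_pos: [447.2, -85.4, 225.7]
tcp_rot: [[0.255, 0.56, 0.788], [-0.967, 0.157, 0.202], [-0.011, -0.814, 0.581]]
wrist_force: [-1.2, 0.6, 0.3]
gripper_width: 0.398
```

Run:
```python
from plant import ctrl
from h import *
import cv2
s=ctrl.sense(); cal=ctrl.calibration("wrist"); im=ctrl.read_camera("wrist").copy()
cv2.imwrite("pics/w1raw.png",im)
w=[614.6,-53.7,.255]; b=[539.9,-78.6,.438]
def poly(L,p,c):
    q=proj(cal,place(L,p)); cv2.polylines(im,[np.round(q*8).astype(int)],True,c,1,cv2.LINE_AA,3); print(q.round(0).tolist())
poly([[0,100,58],[0,-100,58]],w,(0,255,0)); poly([[-130,100,50],[-130,-100,50],[0,-100,50],[0,100,50]],w,(0,255,0))
for z in(50,146): poly([[28,40,z],[28,-40,z],[-28,-40,z],[-28,40,z]],b,(0,0,255))
cv2.imwrite("pics/w1.png",cv2.resize(im,None,fx=1.4,fy=1.4))
print(inv(s["ee_pos"],w),s["ee_pos"],s["wrist_force"])
```

```text
[[209.0, 143.0], [375.0, 143.0]]
[[202.0, 251.0], [384.0, 252.0], [373.0, 146.0], [211.0, 146.0]]
[[259.0, 191.0], [325.0, 179.0], [336.0, 224.0], [267.0, 237.0]]
[[250.0, 152.0], [339.0, 137.0], [355.0, 195.0], [261.0, 212.0]]
[[-169.99104013   11.57715638]] [447.18562533 -85.37667008 225.6802944 ] [-1.21410124  0.59170549  0.27860046]
```

View pics/w1.png

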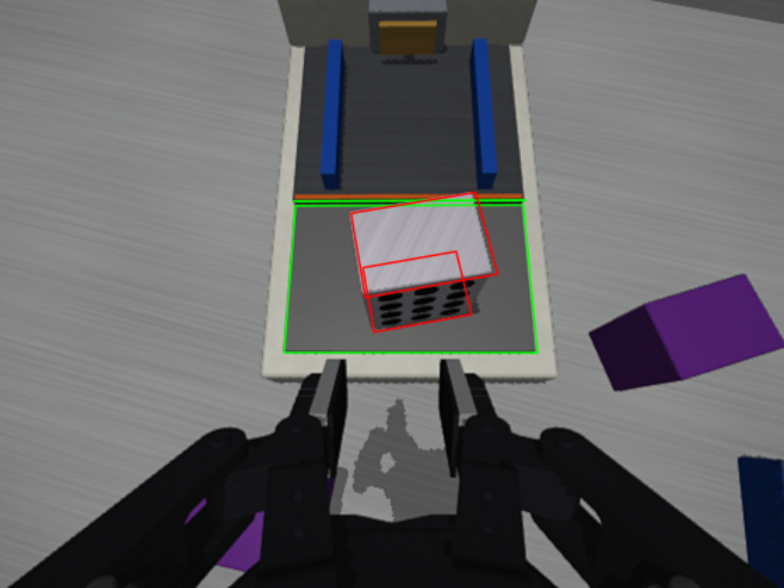

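>>> send_rows(moves=[0.002,0.0165,-0.0115,0,0,0,0.4,0.002,0.0165,-0.0115,0,0,0,0.4,0.002,0.0165,-0.0115,0,0,0,0.4,0.002,0.0165,-0.0115,0,0,0,0.4,0.002,0.0165,-0.0115,0,0,0,0.4,0.002,0.0165,-0.0115,0,0,0,0.4,0.002,0.0165,-0.0115,0,0,0,0.4,0.002,0.0165,-0.0115,0,0,0,0.4,0,0,0,0,0,0,0.4])

```text
time: 3.52
ee_pos: [461.7, -101.1, 180.6]
tcp_rot: [[0.258, 0.586, 0.768], [-0.966, 0.136, 0.221], [0.025, -0.799, 0.601]]
wrist_force: [0.2, 0.5, -0.3]
gripper_width: 0.401
```

```bash
cat > st.py <<'E'
from plant import ctrl
from h import *
w=np.array([614.6,-53.7,.255]); s=ctrl.sense(); R=s["tcp_rot"]
f=np.array([np.cos(w[2]),np.sin(w[2])])
F=s["wrist_force"][:2]
print("t",round(s["time"],2),"warmer xy",inv(s["ee_pos"],w).round(1),"z",s["ee_pos"][2].round(1),"yaw err",np.degrees(np.arctan2(R[1,2],R[0,2])-w[2]).round(2),"tilt",np.degrees(np.arctan2(R[2,2],-R[2,1])).round(1),"roll",np.degrees(R[2,0]).round(1),"Fwd",(F@f).round(2),"Fz",s["wrist_force"][2].round(2), "Tz",s["torque"].round(2))
E
python3 st.py
```

```text
t 3.52 warmer xy [[-159.9   -7.3]] z 180.6 yaw err 1.46 tilt 37.0 roll 1.4 Fwd 0.3 Fz -0.33 Tz [-0.09  0.63 -0.02]
```

```bash
python3 -c "
from plant import ctrl;s=ctrl.sense();print(s['q'].round(3),s['joint_efforts'].round(1))"
```

```text
[-0.985 -0.177  1.32   2.501 -0.914  0.227 -0.07 ] [ -2.    2.3  -1.4 -22.8   0.1  -1.1  -0.7]
```

>>> send_rows(moves=[0,-0.016,0.012,-6,0,0,0.4,0,-0.017,0.01,-6,0,0,0.4,0,0,0,-6,0,0,0.4,0,0,0,-4,0,0,0.4,0,0,0,0,0,0,0.4])

```text
time: 4.15
ee_pos: [468.6, -96.8, 210.5]
tcp_rot: [[0.271, 0.357, 0.894], [-0.962, 0.081, 0.259], [0.02, -0.93, 0.366]]
wrist_force: [0.3, -0.2, 0.2]
gripper_width: 0.397
```

```bash
echo 'print(s["q"].round(2))'>>st.py; python3 st.py
```

```text
t 4.15 warmer xy [[-152.2   -4.9]] z 210.5 yaw err 1.56 tilt 21.5 roll 1.1 Fwd 0.28 Fz 0.21 Tz [-0.12  0.37 -0.02]
[-0.43 -0.02  0.65  2.26 -0.27  0.58 -0.87]
```

>>> send_rows(moves=[0,0,0,-6,1.5,1,0.4,0,0,0,0,0,0,0.4,0,0.02,-0.005,0,0,0,0.4,0,0.02,-0.005,0,0,0,0.4,0,0.02,-0.005,0,0,0,0.4,0,0.02,-0.005,0,0,0,0.4,0,0,0,0,0,0,0.4])

```text
time: 5.03
ee_pos: [464.7, -98.1, 123.0]
tcp_rot: [[0.247, 0.261, 0.933], [-0.969, 0.073, 0.236], [-0.007, -0.963, 0.271]]
wrist_force: [-0.3, -0.1, 0.1]
gripper_width: 0.399
```

```bash
python3 st.py
```

```text
t 5.03 warmer xy [[-156.2   -5.2]] z 123.0 yaw err -0.44 tilt 15.7 roll -0.4 Fwd -0.29 Fz 0.09 Tz [-0.17  0.24 -0.01]
[-0.33  0.2   0.6   2.29 -0.54  0.5  -0.62]
```

>>> send_rows(moves=[0,0.017,-0.005,0,0,0,0.4,0,0.017,-0.005,0,0,0,0.4,0,0.016,-0.005,0,0,0,0.4,0,0,0,0,-0.4,0.4,0.4,0,0.002,0.008,0,0,0,0.4,0,0.002,0.008,0,0,0,0.4])

```text
time: 5.78
ee_pos: [480.9, -95.9, 75.4]
tcp_rot: [[0.252, 0.269, 0.93], [-0.968, 0.078, 0.239], [-0.008, -0.96, 0.28]]
wrist_force: [-0.5, 0.2, 0.8]
gripper_width: 0.402
```

```bash
python3 st.py
```

```text
t 5.78 warmer xy [[-140.1   -7.1]] z 75.4 yaw err -0.16 tilt 16.3 roll -0.5 Fwd -0.39 Fz 0.83 Tz [-0.05  0.26  0.01]
[-0.19  0.32  0.46  2.29 -0.77  0.41 -0.41]
```

>>> send_rows(moves=[-0.001,0.004,0.005,0,0,0.5,0.4,0,0.003,0.005,0,0,0,0.4,0,0.0015,0.004,0,0,0,0.4,0,0.0015,0.004,0,0,0,0.4,0,0.0015,0.004,0,0,0,0.4,0,0.0015,0.004,0,0,0,0.4,0,0.0015,0.004,0,0,0,0.4])

```text
time: 6.65
ee_pos: [514.6, -85.0, 69.9]
tcp_rot: [[0.256, 0.267, 0.929], [-0.966, 0.088, 0.241], [-0.017, -0.96, 0.28]]
wrist_force: [-2.4, 0.5, 0.6]
gripper_width: 0.402
```

```bash
python3 st.py
```

```text
t 6.65 warmer xy [[-104.7   -5. ]] z 69.9 yaw err -0.06 tilt 16.3 roll -1.0 Fwd -2.23 Fz 0.62 Tz [-0.03  0.69  0.05]
[-0.21  0.38  0.44  2.23 -0.78  0.43 -0.43]
```

>>> send_rows(moves=[0,0.001,0.004,0,0,-0.5,0.4,0,0.001,0.004,0,0,-0.5,0.4,0,0.001,0.004,0,0,0,0.4,0,0.001,0.004,0,0,0,0.4,0,0.001,0.004,0,0,0,0.4,0,0.001,0.004,0,0,0,0.4])

```text
time: 7.4
ee_pos: [539.6, -78.4, 70.4]
tcp_rot: [[0.251, 0.27, 0.929], [-0.968, 0.07, 0.241], [0.0, -0.96, 0.279]]
wrist_force: [-1.4, -0.3, -1.7]
gripper_width: 0.402
```

```bash
python3 st.py
python3 - <<'E'
from plant import ctrl
import cv2
cv2.imwrite("pics/w2.png",cv2.resize(ctrl.read_camera("wrist"),None,fx=1.4,fy=1.4))
E
```

```text
t 7.4 warmer xy [[-78.8  -5. ]] z 70.4 yaw err -0.06 tilt 16.2 roll 0.0 Fwd -1.42 Fz -1.7 Tz [-0.22  0.71  0.03]
[-0.26  0.41  0.47  2.18 -0.76  0.43 -0.49]
```

View pics/w2.png

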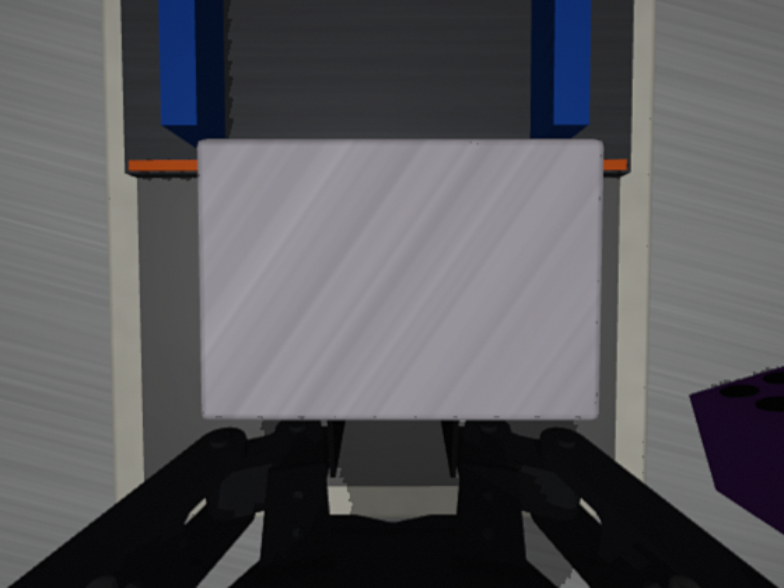

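>>> send_rows(moves=[0,0.001,0.002,0,0,0,0.4,0,0.001,0.002,0,0,0,0.4,0,0.0005,0.002,0,0,0,0.4,0,0.0005,0.002,0,0,0,0.4])

```text
time: 7.95
ee_pos: [549.1, -76.2, 70.1]
tcp_rot: [[0.251, 0.271, 0.929], [-0.968, 0.07, 0.241], [0.001, -0.96, 0.28]]
wrist_force: [-2.0, -0.7, -0.9]
gripper_width: 0.403
```

```bash
python3 st.py
```

```text
t 7.95 warmer xy [[-69.1  -5.2]] z 70.1 yaw err -0.07 tilt 16.3 roll 0.0 Fwd -2.15 Fz -0.93 Tz [-0.23  0.69 -0.07]
[-0.27  0.42  0.47  2.16 -0.76  0.44 -0.5 ]
```

>>> send_rows(moves=[0,0.0005,0.0015,0,0,0,0.4,0,0.0005,0.0015,0,0,0,0.4])

```text
time: 8.2
ee_pos: [552.4, -75.4, 70.1]
tcp_rot: [[0.251, 0.271, 0.929], [-0.968, 0.07, 0.241], [0.001, -0.96, 0.28]]
wrist_force: [-1.6, -0.6, 1.9]
gripper_width: 0.404
```

```bash
python3 st.py
```

```text
t 8.2 warmer xy [[-65.7  -5.4]] z 70.1 yaw err -0.08 tilt 16.3 roll 0.0 Fwd -1.69 Fz 1.9 Tz [-0.14  0.62  0.02]
[-0.27  0.43  0.47  2.16 -0.76  0.44 -0.51]
```

Continue gently, force-watching.

>>> send_rows(moves=[0,0.0005,0.0015,0,0,0,0.4])

```text
time: 8.32
ee_pos: [553.7, -75.1, 69.9]
tcp_rot: [[0.251, 0.271, 0.929], [-0.968, 0.069, 0.241], [0.001, -0.96, 0.28]]
wrist_force: [-7.5, -2.0, 6.3]
gripper_width: 0.399
```

>>> send_rows(moves=[0,0.0005,0.0015,0,0,0,0.4])

```text
time: 8.45
ee_pos: [553.8, -75.1, 69.5]
tcp_rot: [[0.25, 0.269, 0.93], [-0.968, 0.07, 0.24], [-0.0, -0.961, 0.278]]
wrist_force: [-10.8, -3.1, 6.5]
gripper_width: 0.397
```

>>> send_rows(moves=[0,0.0004,0.0012,0,0,0,0.4])

```text
time: 8.57
ee_pos: [553.7, -75.2, 69.1]
tcp_rot: [[0.25, 0.267, 0.931], [-0.968, 0.07, 0.24], [-0.001, -0.961, 0.276]]
wrist_force: [-7.2, -1.0, 5.3]
gripper_width: 0.399
```

>>> send_rows(moves=[0,-0.0017,-0.006,0,0,0,0.4,0,-0.0017,-0.006,0,0,0,0.4,0,-0.014,0.004,0,0,0,0.4,0,-0.014,0.004,0,0,0,0.4,0,-0.014,0.004,0,0,0,0.4,0,-0.014,0.004,0,0,0,0.4,0,0,0,0,0,0,0.4])

```text
time: 9.45
ee_pos: [541.7, -78.5, 129.7]
tcp_rot: [[0.25, 0.271, 0.93], [-0.968, 0.07, 0.24], [-0.0, -0.96, 0.279]]
wrist_force: [0.8, -0.5, -0.8]
gripper_width: 0.397
```

```bash
python3 st.py
python3 - <<'E'
from plant import ctrl
import cv2
cv2.imwrite("pics/w3.png",cv2.resize(ctrl.read_camera("wrist"),None,fx=1.4,fy=1.4))
E
```

```text
t 9.45 warmer xy [[-76.8  -5.6]] z 129.7 yaw err -0.16 tilt 16.2 roll -0.0 Fwd 0.62 Fz -0.77 Tz [-0.07  0.26 -0.04]
[-0.39  0.31  0.61  2.14 -0.59  0.55 -0.66]
```

View pics/w3.png

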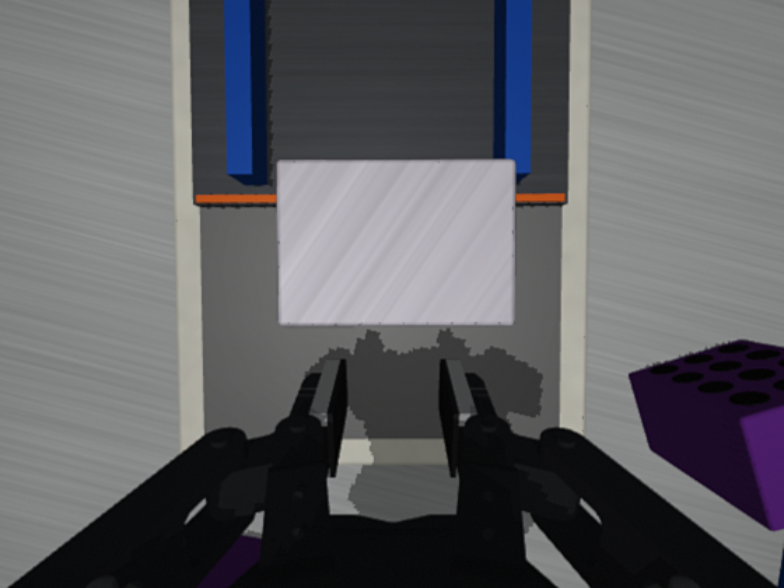

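>>> send_rows(moves=[0,0.001,0.004,0,0,0,0.4,0,0.001,0.004,0,0,0,0.4,0,0.0008,0.003,0,0,0,0.4,0,0.0008,0.003,0,0,0,0.4,0,0.0008,0.003,0,0,0,0.4,0,0.0008,0.003,0,0,0,0.4,0,0.0008,0.003,0,0,0,0.4])

```text
time: 10.38
ee_pos: [562.9, -72.5, 127.2]
tcp_rot: [[0.249, 0.264, 0.932], [-0.968, 0.071, 0.239], [-0.003, -0.962, 0.273]]
wrist_force: [-4.1, -1.0, 3.3]
gripper_width: 0.397
```

```bash
python3 st.py
```

```text
t 10.38 warmer xy [[-54.8  -5.1]] z 127.2 yaw err -0.23 tilt 15.9 roll -0.2 Fwd -4.21 Fz 3.27 Tz [-0.18  0.87  0.09]
[-0.39  0.35  0.61  2.09 -0.6   0.57 -0.68]
```

>>> send_rows(moves=[0,0,0.0032,0,0,0,0.4,0,0,0.0032,0,0,0,0.4,0,0,0.0032,0,0,0,0.4,0,0,0.0032,0,0,0,0.4])

```text
time: 10.88
ee_pos: [576.8, -69.0, 131.6]
tcp_rot: [[0.249, 0.266, 0.931], [-0.968, 0.071, 0.239], [-0.002, -0.961, 0.275]]
wrist_force: [-3.3, 0.2, 4.0]
gripper_width: 0.403
```

```bash
python3 st.py
```

```text
t 10.88 warmer xy [[-40.5  -5.3]] z 131.6 yaw err -0.22 tilt 16.0 roll -0.1 Fwd -3.18 Fz 4.05 Tz [-0.08  0.59  0.05]
[-0.4   0.37  0.61  2.06 -0.6   0.59 -0.69]
```

>>> send_rows(moves=[0,0,0.0032,0,0,0,0.4,0,0,0.0032,0,0,0,0.4,0,0,0.0032,0,0,0,0.4])

```text
time: 11.25
ee_pos: [587.1, -66.3, 134.7]
tcp_rot: [[0.25, 0.267, 0.931], [-0.968, 0.07, 0.239], [-0.002, -0.961, 0.276]]
wrist_force: [-1.2, -0.3, 0.3]
gripper_width: 0.401
```

```bash
python3 st.py
```

```text
t 11.25 warmer xy [[-29.8  -5.3]] z 134.7 yaw err -0.19 tilt 16.0 roll -0.1 Fwd -1.27 Fz 0.29 Tz [-0.12  0.37 -0.02]
[-0.4   0.38  0.61  2.04 -0.59  0.6  -0.71]
```

>>> send_rows(moves=[0,0,0.0032,0,0,0,0.4,0,0,0.0032,0,0,0,0.4,0,0,0.0032,0,0,0,0.4,0,0,0.0032,0,0,0,0.4,0,0,0,0,0,0,0.4])

```text
time: 11.88
ee_pos: [600.2, -62.6, 138.0]
tcp_rot: [[0.25, 0.267, 0.931], [-0.968, 0.07, 0.24], [-0.001, -0.961, 0.276]]
wrist_force: [0.1, 0.6, 0.4]
gripper_width: 0.402
```

```bash
python3 st.py
python3 - <<'E'
from plant import ctrl
import cv2
cv2.imwrite("pics/w4.png",cv2.resize(ctrl.read_camera("wrist"),None,fx=1.4,fy=1.4))
E
```

```text
t 11.88 warmer xy [[-16.2  -5. ]] z 138.0 yaw err -0.15 tilt 16.0 roll -0.1 Fwd 0.29 Fz 0.41 Tz [-0.08  0.31 -0.04]
[-0.41  0.39  0.61  2.01 -0.59  0.62 -0.72]
```

View pics/w4.png

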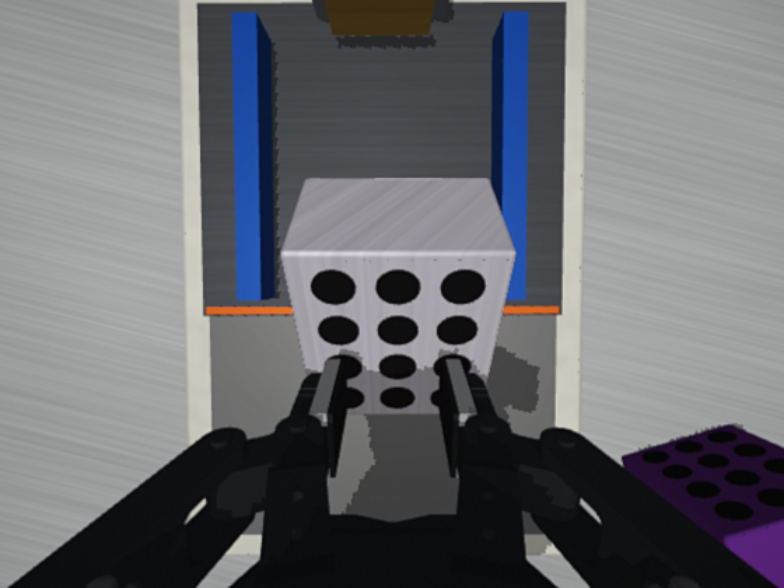

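>>> send_rows(moves=[0,0,0,0,0,0,0.4,0,0,0,0,0,0,0.4,0,0,0,0,0,0,0.4,0,0,0,0,0,0,0.4])

```text
time: 12.42
ee_pos: [599.7, -62.8, 137.9]
tcp_rot: [[0.25, 0.267, 0.931], [-0.968, 0.07, 0.24], [-0.002, -0.961, 0.276]]
wrist_force: [-0.3, 0.1, 0.9]
gripper_width: 0.4
```

```bash
python3 st.py
python3 - <<'E'
from plant import ctrl
import cv2
cv2.imwrite("pics/w5.png",cv2.resize(ctrl.read_camera("wrist"),None,fx=1.4,fy=1.4))
E
```

```text
t 12.43 warmer xy [[-16.8  -5. ]] z 137.9 yaw err -0.18 tilt 16.0 roll -0.1 Fwd -0.29 Fz 0.89 Tz [-0.05  0.33 -0.01]
[-0.41  0.39  0.62  2.01 -0.59  0.62 -0.72]
```

View pics/w5.png

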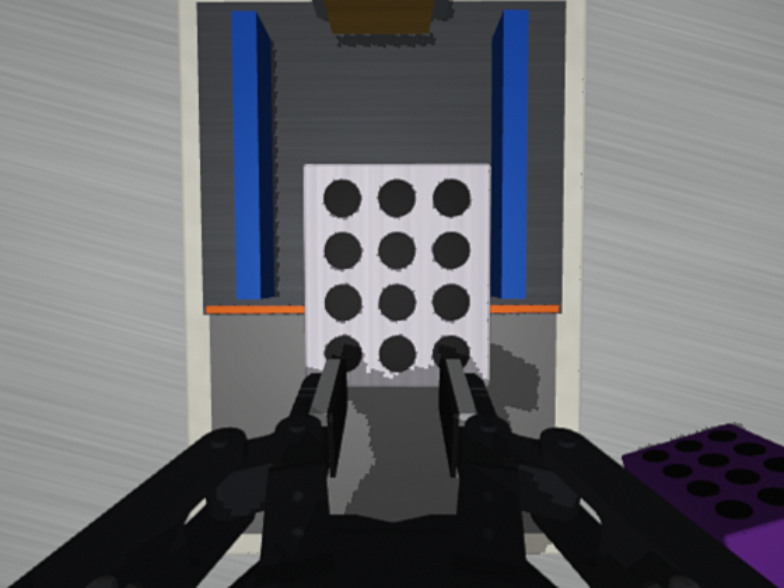

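Run:
```python
from plant import ctrl
from h import *
cal=ctrl.calibration("wrist"); w=np.array([614.6,-53.7,.255])
for n,u,z in [("near L",(306,386),114),("near R",(489,386),114),("far L",(304,165),114),("far R",(489,165),114),("sillL",(205,312),58),("sillR",(560,312),58)]:
    print(n,inv(ray(cal,np.array(u)/1.4,z),w).round(1))
```

```text
near L [[-24.8  32.2]]
near R [[-25.  -46.3]]
far L [[69. 32.]]
far R [[ 68.7 -45.7]]
sillL [[ 2.5 99.5]]
sillR [[  2. -98.]]
```

>>> send_rows(moves=[0.0005,-0.0035,-0.01,0,0,0,0.4,0.0005,-0.003,-0.01,0,0,0,0.4,0.0005,-0.003,-0.01,0,0,0,0.4,0.0005,-0.003,-0.01,0,0,0,0.4,0,0.015,-0.0045,0,0,0,0.4,0,0.015,-0.0045,0,0,0,0.4,0,0.015,-0.0045,0,0,0,0.4,0,0.015,-0.0045,0,0,0,0.4,0,0,0,0,0,0,0.4])

```text
time: 13.6
ee_pos: [553.2, -77.5, 75.8]
tcp_rot: [[0.248, 0.268, 0.931], [-0.969, 0.07, 0.238], [-0.002, -0.961, 0.277]]
wrist_force: [0.2, 0.3, -0.3]
gripper_width: 0.401
```

```bash
python3 st.py
```

```text
t 13.6 warmer xy [[-65.4  -7.5]] z 75.8 yaw err -0.29 tilt 16.1 roll -0.1 Fwd 0.22 Fz -0.27 Tz [-0.09  0.32 -0.03]
[-0.28  0.42  0.49  2.15 -0.74  0.46 -0.52]
```

>>> send_rows(moves=[0,0.0015,0.006,0,-0.3,0,0.4,0,0.0015,0.006,0,0,0,0.4,0,0.0015,0.006,0,0,0,0.4,0,0.001,0.004,0,0,0,0.4,0,0.001,0.004,0,0,0,0.4,0,0.001,0.004,0,0,0,0.4,0,0.001,0.004,0,0,0,0.4,0,0.001,0.004,0,0,0,0.4])

```text
time: 14.6
ee_pos: [593.7, -67.2, 79.2]
tcp_rot: [[0.253, 0.269, 0.929], [-0.967, 0.07, 0.243], [0.0, -0.96, 0.278]]
wrist_force: [-1.8, -0.9, 0.6]
gripper_width: 0.399
```

```bash
python3 st.py
```

```text
t 14.6 warmer xy [[-23.6  -7.8]] z 79.2 yaw err 0.06 tilt 16.2 roll 0.0 Fwd -1.98 Fz 0.61 Tz [-0.19  0.64  0.  ]
[-0.31  0.47  0.51  2.06 -0.73  0.5  -0.58]
```

Pushing. Another ~45 mm, lowering slightly.

>>> send_rows(moves=[0,0.002,0.004,0,0,0,0.4,0,0.002,0.004,0,0,0,0.4,0,0.002,0.004,0,0,0,0.4,0,0.0015,0.004,0,0,0,0.4,0,0.0015,0.004,0,0,0,0.4,0,0.0015,0.004,0,0,0,0.4,0,0.0015,0.004,0,0,0,0.4,0,0.0015,0.004,0,0,0,0.4,0,0.0015,0.004,0,0,0,0.4,0,0.0015,0.004,0,0,0,0.4,0,0.0015,0.004,0,0,0,0.4])

```text
time: 15.98
ee_pos: [642.6, -54.6, 73.8]
tcp_rot: [[0.253, 0.269, 0.929], [-0.967, 0.07, 0.243], [0.0, -0.961, 0.278]]
wrist_force: [-2.1, -0.6, 1.1]
gripper_width: 0.401
```

```bash
python3 st.py
```

```text
t 15.97 warmer xy [[26.9 -7.9]] z 73.8 yaw err 0.04 tilt 16.1 roll 0.0 Fwd -2.19 Fz 1.13 Tz [-0.15  0.6  -0.04]
[-0.33  0.55  0.51  1.95 -0.73  0.54 -0.63]
```

>>> send_rows(moves=[0,0.0004,0.0015,0,0,0,0.4,0,0.0004,0.0015,0,0,0,0.4,0,0.0004,0.0015,0,0,0,0.4,0,0.0004,0.0015,0,0,0,0.4,0,0.0004,0.0015,0,0,0,0.4])

```text
time: 16.6
ee_pos: [650.4, -52.5, 73.8]
tcp_rot: [[0.253, 0.269, 0.929], [-0.967, 0.07, 0.243], [-0.0, -0.961, 0.278]]
wrist_force: [-2.0, -1.3, 1.6]
gripper_width: 0.4
```

>>> send_rows(moves=[0,0.0004,0.0015,0,0,0,0.4,0,0.0004,0.0015,0,0,0,0.4,0,0.0004,0.0015,0,0,0,0.4])

```text
time: 16.98
ee_pos: [655.2, -51.2, 73.8]
tcp_rot: [[0.253, 0.268, 0.929], [-0.967, 0.07, 0.243], [-0.0, -0.961, 0.278]]
wrist_force: [-2.5, -0.5, 1.8]
gripper_width: 0.399
```

>>> send_rows(moves=[0,0.0004,0.0015,0,0,0,0.4,0,0.0004,0.0015,0,0,0,0.4,0,0.0004,0.0015,0,0,0,0.4])

```text
time: 17.35
ee_pos: [657.5, -50.7, 73.3]
tcp_rot: [[0.253, 0.264, 0.931], [-0.968, 0.071, 0.243], [-0.002, -0.962, 0.274]]
wrist_force: [-10.9, -1.5, 6.9]
gripper_width: 0.402
```

>>> send_rows(moves=[0,0,0.0018,0.3,0,0,0.4,0,0,0.0018,0.3,0,0,0.4])

```text
time: 17.6
ee_pos: [657.5, -50.7, 73.2]
tcp_rot: [[0.252, 0.269, 0.93], [-0.968, 0.074, 0.241], [-0.004, -0.96, 0.279]]
wrist_force: [-9.2, -1.7, 5.2]
gripper_width: 0.399
```

```bash
python3 st.py
```

```text
t 17.6 warmer xy [[42.2 -7.9]] z 73.2 yaw err -0.07 tilt 16.2 roll -0.2 Fwd -9.31 Fz 5.17 Tz [-0.24  1.76  0.05]
[-0.33  0.57  0.51  1.92 -0.73  0.56 -0.64]
```

>>> send_rows(moves=[0,0,0.0025,0,0,0,0.4,0,0,0.0025,0,0,0,0.4])

```text
time: 17.85
ee_pos: [657.5, -50.6, 73.2]
tcp_rot: [[0.251, 0.261, 0.932], [-0.968, 0.075, 0.24], [-0.007, -0.962, 0.271]]
wrist_force: [-11.9, -1.9, 7.4]
gripper_width: 0.403
```

>>> send_rows(moves=[0,0,0.0027,0,0,0,0.4,0,0,0.0027,0,0,0,0.4])

```text
time: 18.1
ee_pos: [657.4, -50.6, 73.1]
tcp_rot: [[0.25, 0.252, 0.935], [-0.968, 0.076, 0.239], [-0.011, -0.965, 0.263]]
wrist_force: [-12.1, -1.6, 8.2]
gripper_width: 0.4
```

>>> send_rows(moves=[0,-0.0008,0.003,0.3,0,-0.2,0.4,0,-0.0008,0.003,0.3,0,-0.2,0.4,0,-0.0008,0.003,0.3,0,-0.2,0.4])

```text
time: 18.48
ee_pos: [657.3, -50.5, 73.5]
tcp_rot: [[0.247, 0.255, 0.935], [-0.969, 0.069, 0.237], [-0.004, -0.964, 0.264]]
wrist_force: [-9.0, -2.4, -0.6]
gripper_width: 0.401
```

>>> send_rows(moves=[0,0.0003,0.0035,0.3,-0.1,-0.1,0.4,0,0.0003,0.0035,0.3,-0.1,-0.1,0.4])

```text
time: 18.73
ee_pos: [657.5, -50.6, 72.6]
tcp_rot: [[0.248, 0.255, 0.935], [-0.969, 0.069, 0.238], [-0.004, -0.964, 0.264]]
wrist_force: [-15.6, -2.6, 11.2]
gripper_width: 0.404
```

```bash
python3 st.py
```

```text
t 18.73 warmer xy [[42.3 -7.8]] z 72.6 yaw err -0.31 tilt 15.3 roll -0.2 Fwd -15.78 Fz 11.2 Tz [-0.37  2.97  0.18]
[-0.34  0.58  0.53  1.91 -0.72  0.58 -0.66]
```

>>> send_rows(moves=[0,0,0.0034,0.3,-0.1,-0.1,0.4,0,0,0.0034,0.3,-0.1,-0.1,0.4,0,0,0.0034,0.3,-0.1,-0.1,0.4])

```text
time: 19.1
ee_pos: [657.5, -50.6, 72.5]
tcp_rot: [[0.25, 0.255, 0.934], [-0.968, 0.069, 0.24], [-0.003, -0.964, 0.265]]
wrist_force: [-15.2, -2.4, 8.6]
gripper_width: 0.396
```

```bash
python3 st.py
```

```text
t 19.1 warmer xy [[42.3 -7.8]] z 72.5 yaw err -0.18 tilt 15.3 roll -0.2 Fwd -15.29 Fz 8.58 Tz [-0.44  2.74  0.13]
[-0.34  0.58  0.53  1.91 -0.72  0.58 -0.66]
```

>>> send_rows(moves=[0,0,0.0034,0.3,0,-0.1,0.4,0,0,0.0034,0.3,0,-0.1,0.4,0,0,0.0034,0.3,0,-0.1,0.4,0,0,0.0034,0.3,0,0,0.4,0,0,0.0034,0.3,0,0,0.4])

```text
time: 19.73
ee_pos: [657.5, -50.5, 72.3]
tcp_rot: [[0.246, 0.255, 0.935], [-0.969, 0.074, 0.235], [-0.009, -0.964, 0.265]]
wrist_force: [-14.0, -3.0, 8.7]
gripper_width: 0.404
```

>>> send_rows(moves=[0,0,0.0034,0.3,0,0,0.4,0,0,0.0034,0.3,0,0,0.4,0,0,0.0034,0.3,0,0,0.4,0,0,0.0034,0.3,0,0,0.4,0,0,0.0034,0.3,0,0,0.4])

```text
time: 20.35
ee_pos: [657.4, -50.4, 72.1]
tcp_rot: [[0.244, 0.253, 0.936], [-0.969, 0.083, 0.231], [-0.019, -0.964, 0.266]]
wrist_force: [-15.5, -2.4, 8.5]
gripper_width: 0.398
```

```bash
python3 st.py
```

```text
t 20.35 warmer xy [[42.3 -7.6]] z 72.1 yaw err -0.76 tilt 15.4 roll -1.1 Fwd -15.56 Fz 8.51 Tz [-0.38  2.79  0.31]
[-0.33  0.58  0.52  1.9  -0.73  0.59 -0.65]
```

>>> send_rows(moves=[0,0,0.0034,0.3,-0.5,-0.4,0.4,0,0,0.0034,0.3,-0.5,-0.4,0.4,0,0,0.0034,0.3,-0.2,-0.3,0.4])

```text
time: 20.72
ee_pos: [657.6, -50.7, 71.7]
tcp_rot: [[0.257, 0.257, 0.931], [-0.966, 0.069, 0.248], [-0.001, -0.964, 0.267]]
wrist_force: [-13.1, -2.5, 6.8]
gripper_width: 0.399
```

```bash
python3 st.py
```

```text
t 20.73 warmer xy [[42.3 -8. ]] z 71.7 yaw err 0.28 tilt 15.5 roll -0.0 Fwd -13.34 Fz 6.81 Tz [-0.52  2.73  0.01]
[-0.34  0.57  0.52  1.91 -0.72  0.57 -0.65]
```

>>> send_rows(moves=[0,0,0.0035,0.3,-0.1,-0.1,0.4,0,0,0.0035,0.3,-0.1,-0.1,0.4,0,0,0.0035,0.3,-0.1,-0.1,0.4,0,0,0.0035,0.3,-0.1,-0.1,0.4,0,0,0.0035,0.3,-0.1,-0.1,0.4,0,0,0.0035,0.3,-0.1,-0.1,0.4,0,0,0.0035,0.3,-0.1,-0.1,0.4,0,0,0.0035,0.3,-0.1,-0.1,0.4,0,0,0.0035,0.3,-0.1,-0.1,0.4])

```text
time: 21.85
ee_pos: [657.6, -50.8, 71.7]
tcp_rot: [[0.26, 0.258, 0.93], [-0.966, 0.071, 0.25], [-0.001, -0.963, 0.268]]
wrist_force: [-15.0, -2.2, 9.5]
gripper_width: 0.403
```

```bash
python3 st.py
```

```text
t 21.85 warmer xy [[42.3 -8. ]] z 71.7 yaw err 0.43 tilt 15.5 roll -0.1 Fwd -15.11 Fz 9.5 Tz [-0.45  2.84  0.01]
[-0.34  0.57  0.52  1.91 -0.72  0.57 -0.64]
```

Now back straight off, rise, and look.

>>> send_rows(moves=[0,-0.0008,-0.003,0,0,0,0.4,0,-0.002,-0.008,0,0,0,0.4,0,-0.004,-0.015,0,0,0,0.4,0,-0.004,-0.015,0,0,0,0.4,0,-0.02,0.006,0,0,0,0.4,0,-0.02,0.006,0,0,0,0.4,0,-0.02,0.006,0,0,0,0.4,0,-0.02,0.006,0,0,0,0.4,0,0,0,0,0,0,0.4])

```text
time: 22.98
ee_pos: [611.8, -63.5, 156.7]
tcp_rot: [[0.258, 0.259, 0.931], [-0.966, 0.072, 0.247], [-0.003, -0.963, 0.269]]
wrist_force: [0.7, -0.1, 0.2]
gripper_width: 0.401
```

```bash
python3 st.py
python3 - <<'E'
from plant import ctrl
from h import *
import cv2
cv2.imwrite("pics/w6.png",cv2.resize(ctrl.read_camera("wrist"),None,fx=1.4,fy=1.4))
a=ctrl.read_camera("top"); b=cv2.imread("pics/top0.png"); d=cv2.absdiff(a,b).max(2)
n,l,st,c=cv2.connectedComponentsWithStats((d>40).astype(np.uint8)); print([s.tolist() for s in st[1:] if s[4]>8])
E
```

```text
t 22.98 warmer xy [[-5.2 -8.8]] z 156.7 yaw err 0.27 tilt 15.6 roll -0.1 Fwd 0.66 Fz 0.25 Tz [-0.05  0.25  0.03]
[-0.43  0.4   0.65  1.96 -0.57  0.68 -0.74]
[[303, 129, 36, 40, 625], [284, 173, 250, 232, 17609], [315, 195, 6, 4, 19], [518, 295, 42, 37, 877], [293, 315, 6, 7, 14], [300, 361, 39, 20, 159], [246, 368, 34, 52, 1006], [517, 372, 43, 48, 1015], [333, 398, 5, 19, 28], [284, 414, 7, 6, 27]]
```

View pics/w6.png

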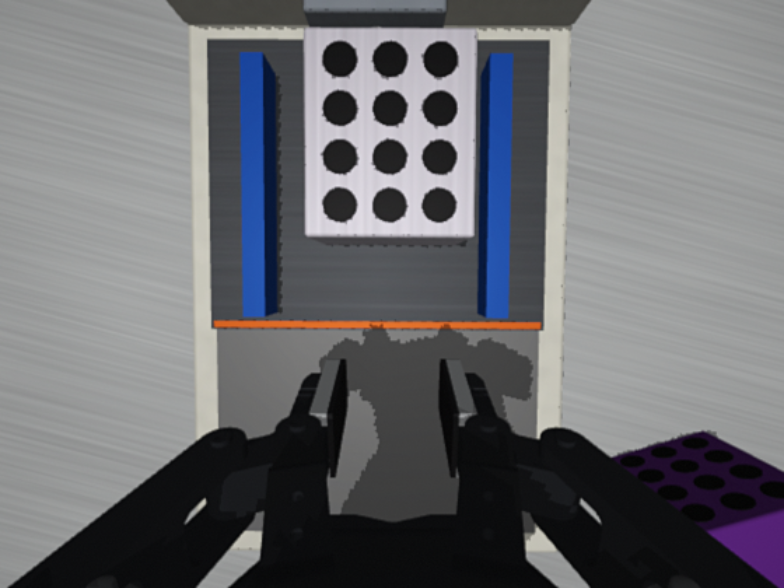

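```bash
python3 -c "
from plant import ctrl;print(ctrl.job_done())"
```

```text
the job is handed in; nothing more can be done
None
```

The tube block is lying flat between the guides, holes up and square against the brass pad. I let go and handed the job in at about 23 s on the robot's clock.

- **Sequence:** With the fingers part open and the block never gripped, I slid it about 50 mm, squaring it from 10.5° off, and pressed it square to the sill at up to about 11 N. I tipped it over by pushing near the top with about 4 N, then slid it back until it met the pad.
- **Pressing:** The wrist read 13 to 16 N forward at each check over about 3 s. The fingertips also pressed down with 7 to 11 N. With friction on the plate, I estimate the pad itself felt about 12 to 15 N. The largest total force I saw was about 19 N, but readings came only at the end of each move call.
- **Last checks:** The final wrist picture shows the block flat, square to within a fraction of a degree and right up to the backstop, with the tool clear and the wrist force near zero. It sits about 8 mm right of the middle, clear of both guides.
- **Bystanders:** Comparing the overhead pictures before and after, I saw no sign of a bystander having moved. The arm and its shadow changed parts of that picture, so the check is weaker there.
- **What went wrong:** My first plan tilted the tool 37°, which nearly reached some joint limits. I reduced the tilt to 16° before touching anything. While pressing, the tool drifted up to 0.8° in yaw. I corrected that and kept pressing for another second or so.

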